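Push the cutter sled into the check pocket under its spring cover

TASK

Load the cutter sled into the check station without gripping or lifting anything: with one fingertip press down the long bar beside the track so that the spring cover swings up, and while that finger keeps the cover open, push the sled by its upright end plate along the track with the other finger until its block is fully home against the back of the pocket. Only then let go of the bar, so that the cover springs fully shut over the block, and leave the other things on the bench where they stand.

Things in the scene. Friction and masses are not known exactly. Their poses are not given: they have to be found in the camera images.
- station: Fixed dark steel check station, 262 x 80 mm. Origin: on the table under the middle of the pocket's mouth; +x along the track into the pocket, +y left (press bar side), z up. Bed at z = 10 mm, x = -185 to 77. Track 48 mm wide (y -24 to 24) between rails 9 mm above the bed. Hinge posts 10 x 12 mm, 36 high, at y = 36, x = -165 and 70. A black reader head stands at x = 80 to 118, up to z = 89.
- pocket_back (a point): Middle of the pocket's solid back face, where the sled's block stops: station x = 60, y = 0, z = 22 mm. The pocket reaches back from here to its mouth at station x = 0; its side walls are 8 mm thick, 48 mm apart, up to z = 33. It is roofed by the cover.
- cover (a joint): Opening angle of the spring cover, rad: 0 shut, 0.75 at its stop. One stiff steel piece, hinged on a line along station x at y = 36, z = 37 mm: roof to the right of the line, press bar to the left; bar down = roof up. The spring shuts it: 30 mm from the hinge line the bar needs about 2.5 N to start, 7 N at 0.6 rad. It clears the sled's block from 0.45 rad.
- apron (a point): Middle of the lower edge of the apron, a plate 48 mm wide hanging from the front of the cover's roof (62 x 64 mm) at the mouth, station x = 0 to 3; moves with the cover. Shut, it hangs 9 mm above the bed: it blocks the sled's block (pushing on it does not open the cover) but lets the sled's neck pass.
- bar_middle (a point): Top of the press bar, half-way along, 34 mm left of the hinge line; moves with the cover. The bar is a plate 3 mm thick, 160 mm long beside the track (station x = -158 to 2), reaching from the hinge line 50 mm to the left. Shut, it slopes up to the left by 0.17 rad; at opening angle a it slopes down by a - 0.17. A fingertip can slide along it while pressing.
- sled: Loose aluminium sled, about 0.2 kg, in the track. Origin: middle of its block's underside; +x into the pocket. Block 50 x 44 mm, 15 high with three steel end mills lying on it; behind it a neck 22 wide, 5 high; at its end an upright push plate 40 wide, 32 high, 6 thick (x = -70 to -64). It starts outside the pocket; fully home the origin is at station x = 35, the plate's rear face at -35.
- push_plate (a point): Centre of the rear face (towards -x) of the sled's push plate, 16 mm above the sled's underside.
- holder: Bystander: steel milling chuck standing upright, 62 mm across, 95 mm high; origin at the centre of its underside.
- spray: Bystander: spray can, 52 mm across, 150 mm high, standing; origin at the centre of its underside.
- gauge: Bystander: brass setting disc, 44 mm across, 30 mm high; origin at the centre of its underside.
There are look-alikes about, which are no part of the job. Several things have the shape of the sled; the one meant has the colours described above.

How it is judged:
On the way, in this order (a step that is already met when the one before it is completed fails the run):
1. a finger holds the cover open while the sled's block is still outside the pocket (value of joint cover above 0.35 rad and contact force between the fingers and cover above 0.5 N and x of sled in the frame of station below -0.018 m), for 0.1 s.
2. the sled is fully home while a finger still holds the cover open (value of joint cover above 0.3 rad and contact force between the fingers and cover above 0.5 N and x of sled in the frame of station above 0.03 m), for 0.1 s.
At the end, for the whole second after the job is handed in: The sled rests flat in the pocket within 5 mm of the back face, the cover is shut (under 0.05 rad) and everything is at rest and released (x of sled in the frame of station between 0.03 and 0.038 m and z of sled in the frame of station below 0.013 m and angle between the x axis of sled and the x axis of station, either way round below 0.12 rad and value of joint cover below 0.05 rad and linear speed of sled below 0.01 m/s); the robot touches nothing.
It fails at once if the sled is lifted (more than 10 mm) or tipped (z of sled in the frame of station above 0.02 m or angle between sled's own z axis and vertical above 0.25 rad).
It fails at once if a bystander is pushed away by more than 20 mm, or lifted (distance of any of holder, spray, gauge from where it was at the start of the episode above 0.02 m).
It fails at once if a bystander is knocked over (angle between any of holder, spray, gauge's own z axis and vertical above 0.4 rad).
It also fails if it takes over 38 s, if anything falls off the work surface, if the arm or the gripper's body presses on something with over 40 N, if the wrist force passes 120 N, or if a joint passes its speed limit or range.

ROBOT

A 6-joint arm with a two-finger parallel gripper is mounted at the origin on the work surface. World frame = base frame: x ahead of the robot, y to its left, z up, the work surface at z = 0. Lengths are in m, angles in rad, forces in N, time in s.
With the tool pointing down it reaches from about 0.275 to 0.775 m from the base axis. Payload 14.6 kg.
Tool frame: the origin (TCP) lies at the very end of the fingers, on their centre line; the grasp point (between the pads) lies 19 mm behind it (grip_point_offset is the distance from the TCP to the grasp point, in m); z points along the fingers, y is the line along which they close (so a half turn about z gives the same grasp; the last joint's range is limited). The gripper opens to 85 mm and grips with 20 to 120 N. Pads are 22 mm wide; open, the fingers measure 114 mm over their backs; the gripper's body (76 mm by 85 mm) begins 54 mm behind the grasp point. The pads swing forward as they close: fully open they stand 13 mm farther back than shut.
Start: joints at [1.065, 0.263, -0.048, 1.259, 0, 1.415], TCP at [0.18, 0.493, 0.231] pointing down, gripper open.
Joint ranges: [-2.65, 2.65], [-0.89, 1.7], [-1.18, 1.37], [-2.13, 2.11], [-1.35, 1.29], [-3.14, 3.14]. Speed limits (rad/s): [1.89, 1.89, 2.57, 2.79, 3.14, 3.14].

INTERFACE

Orientations are given as [roll, pitch, yaw] about the fixed x, y, z axes, in that order (R = Rz(yaw) Ry(pitch) Rx(roll)).
In Python, from cell import * gives the robot as it stands. The module is installed in compiled form; this text tells all that it offers.
- The arm moves only by the shell command python3 -m pendant 'ROWS' [OPENING] [FORCE]. ROWS is JSON, a list of rows, each a list of 6 numbers: the shift along the tool's x, y, z normalised to -1 to 1, where 1 is 0.8 m, then the turn, a rotation vector about the tool's x, y, z normalised to -1 to 1, where 1 is pi/2 rad. A call has 1 to 10 rows; each row is the pose to reach, as a shift and turn from the pose commanded when the call began, along the tool's axes at that moment; what a row does not reach only later rows make up. A row lasts 1/10 s, in which the tool goes at most 50 mm and 8.59 degrees, less where a joint would pass 70% of its speed; a pose out of reach is approached as far as the arm can. A call with a number of a shift or a turn outside -1 to 1 is refused whole. A call with a gripper value outside its range is refused whole. OPENING is the finger opening in mm, from 0 to 85.4, set as the call begins (- or left out, the last holds). The fingers move at their own pace and stop on an object; FORCE is the grip in N (left out, the last holds). Time passes only in rows, so rows that repeat a pose let the fingers close. It gives the time, the measured TCP pose, the force, the opening and the grip force at its end, in the units of the state.
- get_state(): the state, without advancing time (a new reading comes with each control period).
- get_image(name): name is "scene" or "top" or "wrist"; returns a dict with "image" (400x640x3 uint8, blue, green, red), "intrinsics" (3x3 intrinsics, pixels), "R" (3x3) and "t" (3): a world point X has camera coordinates R X + t. Camera axes: x right, y down, z forward; pixel columns grow to the right and rows downward; lengths in m; the calibration is good to about 2 mm. A picture is of the moment at which its call begins. There is no depth.
- job_done(): hands the job in; it is judged then, once.
The state is a dict: "time": time; "q": joint angles; "qvel": joint speeds; "effort": joint torques, N m; "tcp_pos": TCP position; "tool_rot": TCP orientation; "contact_force": force on the tool from outside, world axes, zero at the start; "ft_torque": the same for the moment, N m; "finger_gap": finger opening in m; "grasp_force": force on a finger pad.
Only numpy, scipy, OpenCV 4.12 (cv2) and the standard library are available. Lean on these libraries where they do the work, as an engineer would, in place of code of your own. Each camera call takes 0.05 s, during which the arm holds its last target. There are 200 camera calls.

## Working session

There is one attempt and no reset: what is moved stays moved. The work goes in short steps, Python scripts to look and compute and a shell command to move; the robot and the scene stay as the last step left them, time stands still between calls to the robot, and variables do not carry over. Pictures are saved under pics/ and viewed, at most 10 in all, crops included, and the job is handed in when it is done.

```bash
mkdir -p pics; cat > h.py <<'E'
from cell import *
import numpy as np, cv2
def snap(n,f):
    d=get_image(n); cv2.imwrite('pics/'+f+'.png',d['image']); np.savez('pics/'+f,K=d['intrinsics'],R=d['R'],t=d['t']); return d
def ray(f,uv):
    d=np.load('pics/'+f+'.npz'); C=-d['R'].T@d['t']; v=d['R'].T@np.linalg.solve(d['K'],[uv[0],uv[1],1.]); return C,v
def onz(f,uv,z):
    C,v=ray(f,uv); return C+v*(z-C[2])/v[2]
def tri(obs):
    A=np.zeros((3,3));b=np.zeros(3)
    for f,uv in obs:
        C,v=ray(f,uv); v=v/np.linalg.norm(v);P=np.eye(3)-np.outer(v,v);A+=P;b+=P@C
    return np.linalg.solve(A,b)
def proj(f,X):
    d=np.load('pics/'+f+'.npz'); c=d['R']@X+d['t']; p=d['K']@c; return p[:2]/p[2]
E
python3 - <<'E'
from h import *
a=snap('scene','scene1');b=snap('top','top1')
s=get_state();print(s)
print(a['R'],a['t'],b['R'],b['t'])
E
```

```text
{'time': 0.1, 'q': array([ 1.06471581e+00,  2.63479806e-01, -4.88881343e-02,  1.25940467e+00,
       -8.23707149e-06,  1.41551589e+00]), 'qvel': array([-5.05069897e-05, -4.67667857e-04,  1.25833277e-03, -7.38465411e-04,
       -1.37011907e-03, -1.37773827e-03]), 'effort': array([ 3.34800563e-03, -6.38581038e+01,  3.85063219e+01,  1.00105751e-02,
       -9.28790314e-05, -8.98965425e-06]), 'tcp_pos': array([0.18028735, 0.49280003, 0.23086536]), 'tool_rot': array([-3.14062684e+00, -1.42850944e-04,  2.79079250e+00]), 'contact_force': array([-0.59171565, -0.12020579, -0.34123178]), 'ft_torque': array([ 0.05671096, -0.02790074,  0.0219562 ]), 'grasp_force': 0.0, 'finger_gap': 0.08534400255745554}
[[-0.33943627  0.94059416  0.00810234]
 [ 0.66628504  0.24650751 -0.70377432]
 [-0.6639633  -0.23348806 -0.71037741]] [ 0.15208806 -0.35277764  1.41470482] [[ 0.00509328 -0.99998455  0.00222615]
 [-0.98735364 -0.00538166 -0.15844185]
 [ 0.15845139 -0.00139101 -0.9873658 ]] [0.05203237 0.59023854 0.79934697]
```

View pics/top1.png

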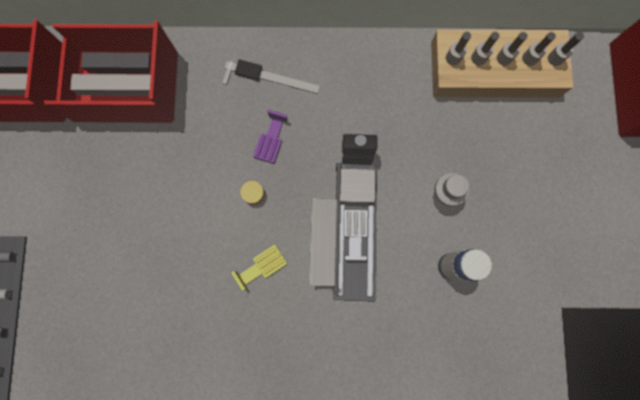

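View pics/scene1.png

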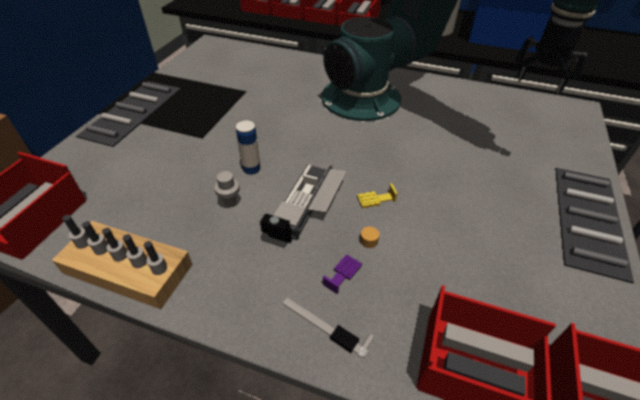

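The top view shows the station running upwards, so its +x is close to world +x. The reader is at (360,148), the roof at (357,184), the sled plate near (355,258) and the bar at (323,242). The yellow and purple look-alikes lie to the left of it. I'll enlarge both views.

```bash
python3 - <<'E'
from h import *
a=cv2.imread('pics/top1.png')[125:310,300:390];b=cv2.imread('pics/scene1.png')[155:245,255:355]
A=cv2.resize(a,None,fx=3.2,fy=3.2,interpolation=cv2.INTER_CUBIC);B=cv2.resize(b,None,fx=5,fy=5,interpolation=cv2.INTER_CUBIC)
o=np.zeros((600,800,3),np.uint8);o[:A.shape[0],:A.shape[1]]=A;o[:B.shape[0],300:300+B.shape[1]]=B
o=np.clip(o*1.5,0,255).astype(np.uint8);cv2.imwrite('pics/crop1.png',o)
E
```

```text
(no output)
```

View pics/crop1.png

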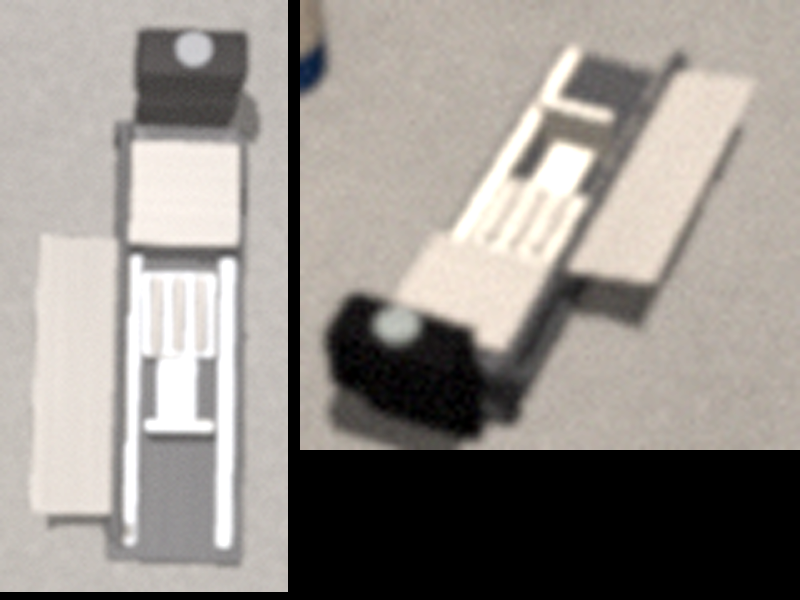

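```bash
cat > fit.py <<'E'
from h import *
from scipy.optimize import least_squares
T=lambda x,y:(300+x/3.2-.3,125+y/3.2-.3); S=lambda x,y:(255+(x-300)/5-.4,155+y/5-.4)
obs=[('top1',T(110,560),(-185,40,10)),('top1',T(241,563),(-185,-40,10)),('top1',T(41,236),(2,85.3,46)),('top1',T(31,512),(-158,85.3,46)),
('top1',T(131,139),(62,32,37)),('top1',T(240,139),(62,-32,37)),('top1',T(128,245),(0,32,37)),('top1',T(238,247),(0,-32,37)),
('scene1',S(655,283),(2,85.3,46)),('scene1',S(757,80),(-158,85.3,46)),('scene1',S(398,290),(62,-32,37)),('scene1',S(447,233),(0,-32,37))]
def W(p,m):
    m=np.array(m)/1000;c,s=np.cos(p[3]),np.sin(p[3]);return np.array([p[0]+c*m[0]-s*m[1],p[1]+s*m[0]+c*m[1],p[2]+m[2]])
f=lambda p:np.concatenate([proj(n,W(p,m))-uv for n,uv,m in obs])
r=least_squares(f,[.6,-.05,0,0],loss='soft_l1')
print(r.x);print(f(r.x).reshape(-1,2).round(1))
p=r.x
# sled plate: top rear edge corners, both views
X=tri([('top1',T(145,430)),('scene1',S(612,118))]);print('plate top left',X)
X2=tri([('top1',T(213,430)),('scene1',S(548,100))]);print('plate top right',X2)
def inS(X):
    d=X-p[:3];c,s=np.cos(p[3]),np.sin(p[3]);return np.array([c*d[0]+s*d[1],-s*d[0]+c*d[1],d[2]])*1000
print(inS(X),inS(X2))
np.save('st.npy',p)
for n,uv in [('gauge',(252,192)),('holder',(452,190)),('spray',(466,265)),('yellow',(262,268))]: print(n,onz('top1',uv,.05))
E
python3 fit.py
```

```text
[ 5.95320051e-01 -1.25836481e-02  8.10923026e-05 -2.00871989e-02]
[[-0.9  0.1]
 [ 0.7  0.2]
 [-0.9 -0.3]
 [-0.2  0.3]
 [-0.1  0.5]
 [-0.7  1.4]
 [ 0.2 -0.6]
 [-0.3 -0.4]
 [-0.4 -0.2]
 [-0.2 -0.2]
 [-3.3  4.9]
 [-2.3 -0.8]]
plate top left [0.48636195 0.0104367  0.03739381]
plate top right [ 0.48615993 -0.02755475  0.03844748]
[-109.39849959   20.82719307   37.3127139 ] [-108.83738674  -17.16065226   38.36639211]
gauge [0.60933826 0.18394027 0.05      ]
holder [ 0.61519364 -0.18950198  0.05      ]
spray [ 0.47641962 -0.20934824  0.05      ]
yellow [0.46911059 0.16168822 0.05      ]
```

```bash
python3 -m pendant '[[-0.526,-0.428,0.1,0,0,-0.211],[-0.526,-0.428,0.1,0,0,-0.211],[-0.526,-0.428,0.1,0,0,-0.211],[-0.526,-0.428,0.1,0,0,-0.211],[-0.526,-0.428,0.1,0,0,-0.211],[-0.526,-0.428,0.1,0,0,-0.211],[-0.526,-0.428,0.1,0,0,-0.211],[-0.526,-0.428,0.1,0,0,-0.211],[-0.526,-0.428,0.1,0,0,-0.211],[-0.526,-0.428,0.1,0,0,-0.211]]' 60 60; cat > s.py <<'E'
from h import *
s=get_state();p=np.load('st.npy');d=s['tcp_pos']-p[:3];c,q=np.cos(p[3]),np.sin(p[3])
print('t',s['time'],'tcp',s['tcp_pos'].round(4),'rpy',s['tool_rot'].round(3),'stn mm',np.round([1e3*(c*d[0]+q*d[1]),1e3*(-q*d[0]+c*d[1]),1e3*d[2]],1),'yawerr',round(s['tool_rot'][2]-(np.pi+p[3]),4),'F',s['contact_force'].round(1),'gap',s['finger_gap'])
E
python3 s.py
```

```text
time: 1.1
tcp_pos: [0.4296, 0.0733, 0.1593]
tool_rot: [3.141, 0.0, 3.122]
contact_force: [0.7, 0.6, 0.2]
finger_gap: 0.06
grasp_force: 0.0
t 1.1 tcp [0.4296 0.0733 0.1593] rpy [3.141 0.    3.122] stn mm [-167.4   82.6  159.2] yawerr 0.0004 F [0.7 0.6 0.2] gap 0.05997641651421972
```

```bash
python3 -m pendant '[[-0.037,-0.057,0.05,0,0,0],[-0.037,-0.057,0.05,0,0,0],[-0.037,-0.057,0.05,0,0,0],[-0.037,-0.057,0.05,0,0,0]]'; python3 s.py; python3 - <<'E'
from h import *
a=snap('wrist','w1')['image'];b=snap('scene','scene2')['image'];t=snap('top','top2')['image']
o=np.zeros((600,800,3),np.uint8);o[:300,:480]=cv2.resize(a,(480,300))
B=cv2.resize(b[110:260,230:380],(320,300)) if 0 else cv2.resize(b[120:250,230:370],(320,297),interpolation=cv2.INTER_CUBIC);o[:297,480:]=B
o[300:600,:480]=cv2.resize(t[120:320,240:400],(240*2,300)) if 0 else cv2.resize(t[125:312,200:500],(480,300),interpolation=cv2.INTER_CUBIC)
cv2.imwrite('pics/v2.png',np.clip(o*1.4,0,255).astype(np.uint8))
E
```

```text
time: 1.5
tcp_pos: [0.4573, 0.0298, 0.1198]
tool_rot: [3.141, -0.001, 3.122]
contact_force: [0.7, 0.6, 0.0]
finger_gap: 0.0602
grasp_force: 0.0
t 1.5 tcp [0.4573 0.0298 0.1198] rpy [ 3.141e+00 -1.000e-03  3.122e+00] stn mm [-138.9   39.6  119.7] yawerr 0.0007 F [0.7 0.6 0. ] gap 0.060210821289834286
```

View pics/v2.png

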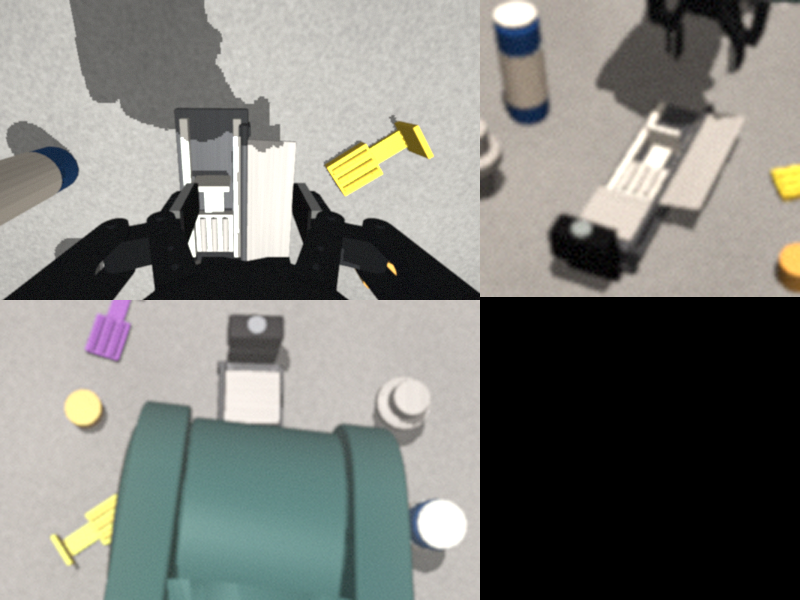

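The wrist view shows the right finger above the track behind the grey sled's plate (plate near (212,180)) and the left finger over the bar (270,200). Nothing is in the way, so I'll descend.

```bash
python3 -m pendant '[[0,-0.003,0.05,0,0,0],[0,-0.003,0.075,0,0,0],[0,-0.003,0.085,0,0,0],[0,-0.003,0.09,0,0,0],[0,-0.003,0.095,0,0,0],[0,-0.003,0.1,0,0,0],[0,-0.003,0.1,0,0,0]]'; python3 s.py
```

```text
time: 2.35
tcp_pos: [0.458, 0.0269, 0.0397]
tool_rot: [-3.142, 0.0, 3.122]
contact_force: [0.5, -0.0, 0.4]
finger_gap: 0.0602
grasp_force: 0.0
t 2.35 tcp [0.458  0.0269 0.0397] rpy [-3.142  0.     3.122] stn mm [-138.1   36.7   39.7] yawerr 0.0008 F [ 0.5 -0.   0.4] gap 0.06017367404454607
```

```bash
python3 -m pendant '[[0,0,0.005,0,0,0],[0,0,0.01,0,0,0],[0,0,0.015,0,0,0],[0,0,0.019,0,0,0],[0,0,0.019,0,0,0]]'; python3 s.py
```

```text
time: 2.85
tcp_pos: [0.4582, 0.0265, 0.0242]
tool_rot: [-3.141, 0.001, 3.122]
contact_force: [0.6, -0.6, 5.8]
finger_gap: 0.0602
grasp_force: 2.7
t 2.85 tcp [0.4582 0.0265 0.0242] rpy [-3.141e+00  1.000e-03  3.122e+00] stn mm [-137.9   36.3   24.1] yawerr 0.0005 F [ 0.6 -0.6  5.8] gap 0.06023142023270901
```

```bash
python3 -m pendant '[[0,0,0.004,0,0,0],[0,0,0.008,0,0,0],[0,0,0.008,0,0,0]]'; python3 s.py; python3 - <<'E'
from h import *
a=snap('wrist','w3')['image'];b=snap('scene','scene3')['image']
o=np.zeros((600,800,3),np.uint8);o[:300,:480]=cv2.resize(a,(480,300))
B=cv2.resize(b[125:250,240:365],(600,600),interpolation=cv2.INTER_CUBIC)
o=np.zeros((600,800,3),np.uint8);o[:,:600]=B;o[:200,600:]=cv2.resize(a[220:400,230:410],(200,200))
cv2.imwrite('pics/v3.png',np.clip(o*1.4,0,255).astype(np.uint8))
E
```

```text
time: 3.15
tcp_pos: [0.4582, 0.0266, 0.0178]
tool_rot: [-3.141, 0.001, 3.122]
contact_force: [0.7, -0.2, 6.5]
finger_gap: 0.0599
grasp_force: 3.1
t 3.15 tcp [0.4582 0.0266 0.0178] rpy [-3.141e+00  1.000e-03  3.122e+00] stn mm [-137.9   36.4   17.7] yawerr 0.0005 F [ 0.7 -0.2  6.5] gap 0.05993664340440602
```

View pics/v3.png

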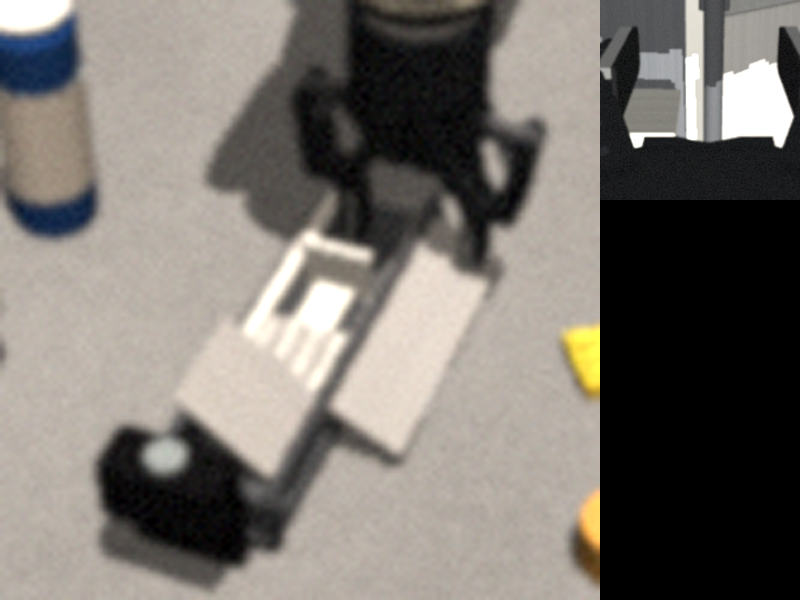

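The cover is partly open. The roof's free corners are near crop (225,322) and (180,395), and the right finger stands in the track behind the plate. I'll work out the angle from these.

```bash
python3 - <<'E'
import io,contextlib
with contextlib.redirect_stdout(io.StringIO()):
    from fit import *
for a in np.arange(.2,.8,.1):
    q=[proj('scene3',W(p,(x,36-r*np.cos(a),37+r*np.sin(a)))) for x,r in [(0,68),(62,68)]]
    q+=[proj('scene3',W(p,(2,36+50*np.cos(a-.17),37-50*np.sin(a-.17))))]
    print(a.round(2),[((v-[240,125])*4.8).round(0) for v in q])
E
```

```text
0.2 [array([201., 344.]), array([149., 427.]), array([410., 427.])]
0.3 [array([203., 336.]), array([151., 418.]), array([409., 434.])]
0.4 [array([207., 329.]), array([154., 411.]), array([407., 440.])]
0.5 [array([211., 322.]), array([159., 404.]), array([404., 445.])]
0.6 [array([217., 315.]), array([165., 398.]), array([401., 450.])]
0.7 [array([224., 310.]), array([171., 392.]), array([396., 455.])]
0.8 [array([232., 305.]), array([179., 388.]), array([391., 458.])]
```

```bash
python3 -m pendant '[[-0.01,0,0.001,0,0,0],[-0.02,0,0.001,0,0,0],[-0.03,0,0.001,0,0,0],[-0.04,0,0.001,0,0,0],[-0.05,0,0.001,0,0,0],[-0.06,0,0.001,0,0,0],[-0.07,0,0.001,0,0,0],[-0.08,0,0.001,0,0,0],[-0.09,0,0.001,0,0,0]]'; python3 s.py
```

```text
time: 4.15
tcp_pos: [0.5286, 0.0257, 0.0167]
tool_rot: [3.141, -0.003, 3.122]
contact_force: [-5.8, 2.4, 6.7]
finger_gap: 0.0602
grasp_force: 4.2
t 4.15 tcp [0.5286 0.0257 0.0167] rpy [ 3.141e+00 -3.000e-03  3.122e+00] stn mm [-67.5  37.   16.6] yawerr 0.0009 F [-5.8  2.4  6.7] gap 0.06021928765375004
```

```bash
python3 -m pendant '[[-0.005,0,0,0,0,0],[-0.01,0,0,0,0,0],[-0.015,0,0,0,0,0],[-0.019,0,0,0,0,0],[-0.019,0,0,0,0,0]]'; python3 s.py; python3 - <<'E'
from h import *
a=snap('wrist','w4')['image'];b=snap('scene','scene4')['image']
o=np.zeros((600,800,3),np.uint8);o[:,:500]=cv2.resize(b[125:245,245:345],(500,600),interpolation=cv2.INTER_CUBIC);o[:300,500:]=cv2.resize(a[200:400,220:420],(300,300))
cv2.imwrite('pics/v4.png',np.clip(o*1.5,0,255).astype(np.uint8))
E
```

```text
time: 4.65
tcp_pos: [0.5443, 0.0255, 0.0167]
tool_rot: [3.141, -0.002, 3.123]
contact_force: [-2.8, 3.0, 5.6]
finger_gap: 0.0601
grasp_force: 3.1
t 4.65 tcp [0.5443 0.0255 0.0167] rpy [ 3.141e+00 -2.000e-03  3.123e+00] stn mm [-51.8  37.   16.6] yawerr 0.001 F [-2.8  3.   5.6] gap 0.06010127156380518
```

View pics/v4.png

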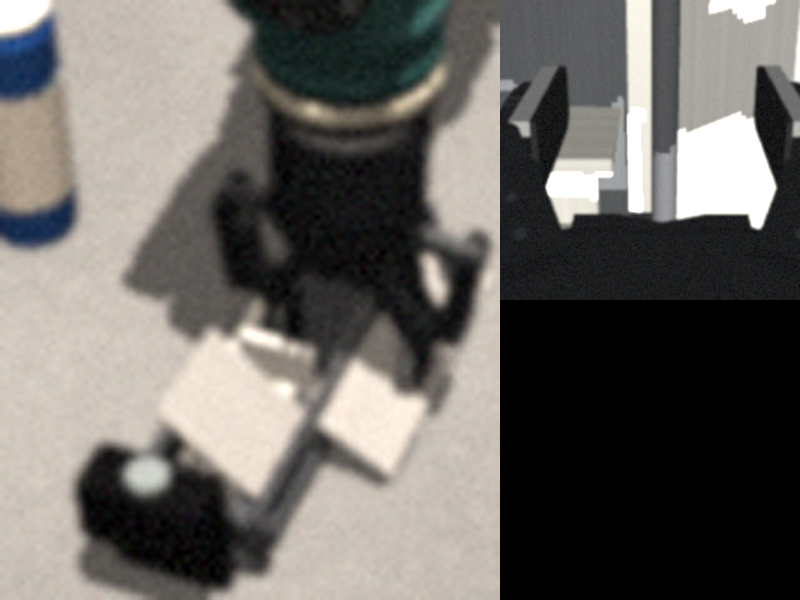

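The block is under the open cover and the plate is just short of home. I'll push the last millimetres slowly and watch the force.

```bash
python3 -m pendant '[[-0.002,0,0,0,0,0],[-0.004,0,0,0,0,0],[-0.006,0,0,0,0,0],[-0.006,0,0,0,0,0]]'; python3 s.py
```

```text
time: 5.15
tcp_pos: [0.5487, 0.0254, 0.0167]
tool_rot: [3.141, -0.002, 3.122]
contact_force: [-4.5, 3.0, 5.0]
finger_gap: 0.0596
grasp_force: 3.7
t 5.15 tcp [0.5487 0.0254 0.0167] rpy [ 3.141e+00 -2.000e-03  3.122e+00] stn mm [-47.4  37.   16.6] yawerr 0.001 F [-4.5  3.   5. ] gap 0.0596328125699158
```

```bash
python3 -m pendant '[[-0.001,0,0,0,0,0],[-0.002,0,0,0,0,0],[-0.002,0,0,0,0,0]]'; python3 s.py;  python3 -m pendant '[[-0.001,0,0,0,0,0],[-0.002,0,0,0,0,0],[-0.002,0,0,0,0,0]]'; python3 s.py
```

```text
time: 5.45
tcp_pos: [0.5501, 0.0253, 0.0167]
tool_rot: [3.141, -0.002, 3.122]
contact_force: [-5.4, 3.1, 5.5]
finger_gap: 0.0596
grasp_force: 3.6
t 5.45 tcp [0.5501 0.0253 0.0167] rpy [ 3.141e+00 -2.000e-03  3.122e+00] stn mm [-46.   37.   16.6] yawerr 0.001 F [-5.4  3.1  5.5] gap 0.05962198550546131
time: 5.75
tcp_pos: [0.551, 0.0253, 0.0166]
tool_rot: [3.141, -0.004, 3.122]
contact_force: [-9.8, 2.6, 8.7]
finger_gap: 0.06
grasp_force: 6.1
t 5.75 tcp [0.551  0.0253 0.0166] rpy [ 3.141 -0.004  3.122] stn mm [-45.1  37.   16.5] yawerr 0.0007 F [-9.8  2.6  8.7] gap 0.059951185556183256
```

```bash
python3 -m pendant '[[-0.001,0,0,0,0,0],[-0.002,0,0,0,0,0],[-0.002,0,0,0,0,0]]'; python3 s.py
```

```text
time: 6.05
tcp_pos: [0.551, 0.0252, 0.0164]
tool_rot: [3.142, -0.006, 3.122]
contact_force: [-18.1, 2.1, 14.8]
finger_gap: 0.0602
grasp_force: 10.3
t 6.05 tcp [0.551  0.0252 0.0164] rpy [ 3.142 -0.006  3.122] stn mm [-45.1  36.9  16.3] yawerr 0.0004 F [-18.1   2.1  14.8] gap 0.06015910190768259
```

It's against the stop: the force rose to 18 N with no more travel. I'll back off along x first, then raise slowly.

```bash
python3 -m pendant '[[0.003,0,0,0,0,0],[0.007,0,0,0,0,0],[0.015,0,0,0,0,0],[0.015,0,-0.01,0,0,0],[0.015,0,-0.02,0,0,0],[0.015,0,-0.03,0,0,0],[0.015,0,-0.045,0,0,0],[0.015,0,-0.07,0,0,0],[0.015,0,-0.11,0,0,0],[0.015,0,-0.14,0,0,0]]'; python3 s.py; python3 -m pendant '[[0.1,0,-0.05,0,0,0],[0.2,0,-0.1,0,0,0],[0.2,0,-0.1,0,0,0],[0.2,0,-0.1,0,0,0],[0.2,0,-0.1,0,0,0]]'; python3 s.py; python3 - <<'E'
from h import *
a=snap('top','t5')['image'];b=snap('scene','scene5')['image']
o=np.zeros((600,800,3),np.uint8);o[:,:500]=cv2.resize(b[125:245,245:345],(500,600),interpolation=cv2.INTER_CUBIC);o[:500,500:]=cv2.resize(a[120:310,300:414],(300,500))
cv2.imwrite('pics/v5.png',np.clip(o*1.5,0,255).astype(np.uint8))
E
```

```text
time: 7.05
tcp_pos: [0.5427, 0.0248, 0.1312]
tool_rot: [-3.141, 0.001, 3.122]
contact_force: [0.0, -0.0, 0.3]
finger_gap: 0.0601
grasp_force: 0.0
t 7.05 tcp [0.5427 0.0248 0.1312] rpy [-3.141e+00  1.000e-03  3.122e+00] stn mm [-53.4  36.4 131.1] yawerr 0.0005 F [ 0.  -0.   0.3] gap 0.06014442354369178
time: 7.55
tcp_pos: [0.3805, 0.0282, 0.2114]
tool_rot: [-3.141, 0.003, 3.122]
contact_force: [0.7, 0.4, 1.0]
finger_gap: 0.0604
grasp_force: 0.0
t 7.55 tcp [0.3805 0.0282 0.2114] rpy [-3.141e+00  3.000e-03  3.122e+00] stn mm [-215.6   36.5  211.3] yawerr 0.0005 F [0.7 0.4 1. ] gap 0.06040435010474589
```

View pics/v5.png

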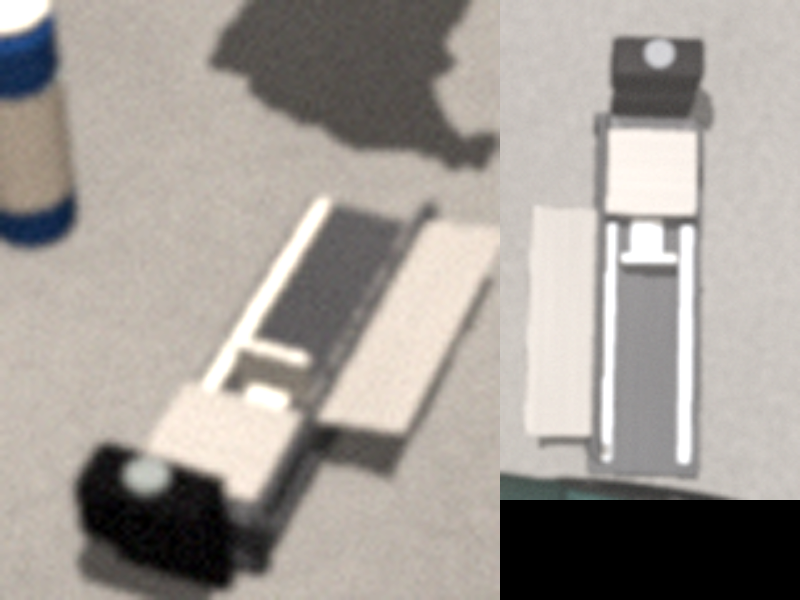

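The cover is shut with the block under the roof and the neck and plate outside the mouth. The plate's rear edge at crop (650,264) works out to about station x = -36 mm, so the sled is home.

```bash
python3 -c "
from cell import *
print(job_done())"
```

```text
the job is handed in; nothing more can be done
None
```

I handed the job in at about 7.6 s on the robot's clock: the sled was pushed home against the pocket back with the bar held down, and the cover then closed over the block. The spray can looked unmoved, but I didn't re-measure the holder or the gauge; no verdict came back.

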